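# Stand a battery cell in the tester, flip the safety catch and hold the contact lever down

## Task

Test a cell from the laptop's battery pack: pick up the slim tall bare cell and stand it upright in the tester's well, right down on the bottom, cap end up, and let go of it; only then flip the tester's upright safety catch right over to the side, and pull the lever by its crossbar all the way down so its sprung contact presses on the cell. The lever springs back, so finish while still holding it fully down, and leave the other loose things on the bench where they are.

Things in the scene. Friction and masses are not known exactly. Their poses are not given: they have to be found in the camera images.
- cell: bare steel battery cell, a plain cylinder 18 mm in diameter, 65 mm tall (the top 2 mm is a 9 mm cap), about 45 g, at first standing upright and loose on the bench. Origin: centre of its underside; z up along its axis, cap end up. The slimmest and tallest of the three round things that stand on the bench.
- tester: cell tester, fixed on the bench: aluminium base plate 190 x 120 x 12 mm with a black well block, a lever and a safety catch. Origin: on the bench straight under the lever's pivot, whose axis runs along y, 90 mm up. +x points from well to pivot (away from the robot, yaw within 0.3 rad), +y is the side the catch flips to. Cheeks and mount: x -25 to 30, y +-20, up to z 106 mm.
- well (a point): centre of the well's floor, 12 mm above the bench, at x = -100 mm in the tester's frame; same axes. The well is an upright round hole 20.5 mm wide, 28 mm deep, chamfered 3 mm, in a block 44 x 44 mm whose top is 40 mm above the bench; a seated cell stands 37 mm out of it. Nothing hangs over it while the lever is up; the catch's peg ends 54 mm from its axis, 132 mm above the bench.
- lever (a joint): lever angle in rad: 0 = up (its start, leaning 0.38 rad past upright, away from the robot), 1.95 = fully down on its stop, lying level towards the robot over the well. A spring drives it back to 0: 1 to 2 N at the crossbar when up, about 9 N when down on a cell. While the catch is upright a lug blocks the lever after 0.1 to 0.2 rad. The arm is a 12 x 12 mm steel bar.
- grip: the lever's crossbar, a round aluminium bar 14 mm in diameter, 120 mm long, parallel to the tester's y. Origin: its middle, where the arm (12 mm wide) joins it, so take it beside the middle. It moves on a circle of radius 165 mm about the pivot, from 243 mm above the bench (61 mm beyond the pivot) to 90 mm above it (165 mm on the robot's side). It spins freely about its own axis.
- foot: the brass sprung contact, a round pad 14 mm in diameter under the lever's arm, 100 mm from the pivot. Origin: centre of the face that presses on the cell. It touches a seated cell's cap about 0.08 rad before the lever's stop and gives way up to 8 mm there, pressing with about 9 N at the stop.
- catch (a joint): safety catch angle in rad: 0 = upright in front of the lever (locked; starts at 0 to 0.12), 1.45 = flipped right over to the tester's +y side, on its stop. Its hinge axis runs along the tester's x, 70 mm above the bench, 17 mm from the pivot towards the robot. It turns lightly (under 1 N) and drops to its stop by its own weight once it leans more than about 0.5 rad.
- catch_peg (a point): point on the catch's peg, 5 mm short of its free end. The steel peg, 10 mm in diameter, sticks out 24 mm from the catch's blade (9 x 16 mm, top 140 mm above the bench) along the tester's -x, 62 mm above the hinge, 132 mm above the bench when upright. Push it sideways towards the tester's +y to flip the catch.
- fat_cell: bystander: a fatter, shorter cell standing on the bench, 26 mm in diameter, 50 mm tall. Origin: centre of its underside.
- flux: bystander: a small amber glass jar, 34 mm in diameter, 60 mm tall, standing on the bench. Origin: centre of its underside.
- meter: bystander: a multimeter lying on the bench at the right, 150 x 80 x 46 mm. Origin: centre of its underside.
- driver: bystander: a screwdriver lying on the bench at the right, 170 mm long. Origin: about the middle of its length, x along it.
Things that resemble listed ones, but are neither listed nor needed, are in the scene too. Leave any pink look-alike of the tester alone.

How it is judged:
By the outcome, as a careful person would: the job done as asked, in the order asked, and still so for the second after the job is handed in, while the arm keeps its last pose, push and grip.
It also fails if it takes over 69 s, if anything falls off the work surface, if the arm or the gripper's body presses on something with over 40 N, if the wrist force passes 120 N, or if a joint passes its speed limit or range.

## Robot

A 6-joint arm with a two-finger parallel gripper is mounted at the origin on the work surface. World frame = base frame: x ahead of the robot, y to its left, z up, the work surface at z = 0. Lengths are in m, angles in rad, forces in N, time in s.
With the tool pointing down it reaches from about 0.35 to 0.85 m from the base axis. Payload 8.1 kg.
Tool frame: the origin (TCP) lies midway between the tips of the shut fingers; the grasp point (between the pads) lies 19 mm behind it; z points along the fingers, y is the direction in which the jaws open and shut (so a half turn about z gives the same grasp; the last joint's range is limited). The gripper opens to 93 mm and grips with 3 to 60 N. Pads are 15 mm wide; open, the fingers measure 128 mm over their backs; the gripper's body (75 mm by 188 mm) begins 65 mm behind the grasp point.
Start: joints at [-1.246, 0.13, 1.488, -0, 1.523, -0.085], TCP at [0.239, -0.55, 0.219] pointing down, gripper open.
Joint ranges: [-2.96, 2.96], [-0.89, 2.26], [0.02, 2.5], [-1.34, 4.48], [0, 2.73], [-2.66, 2.66]. Speed limits (rad/s): [2.39, 2.39, 2.79, 3.14, 3.14, 3.14].

## Interface

Orientations are given as a rotation vector (axis times angle).
In Python, from plant import robot gives the robot as it stands. The module is installed in compiled form; this text tells all that it offers.
- The arm moves only by the shell command python3 -m pendant 'ROWS' [FORCE]. ROWS is JSON, a list of rows, each an object with "translation": the shift along the tool's x, y, z in mm, a list of three; "twist": the turn, a rotation vector about the tool's x, y, z in rad, a list of three; "grip": the opening, from -1 (shut) to 1 (fully open). A call has exactly 10 rows; each row shifts and turns the pose as measured when the row begins, along the tool's axes as they then stand; what a row does not reach is not made up. A row lasts 1/10 s, in which the tool goes at most 50 mm and 8.59 degrees, less where a joint would pass 70% of its speed; a pose out of reach is approached as far as the arm can. A call is refused whole if a number of a shift passes 50 or a number of a turn 0.15, either way. A call with a gripper value outside its range is refused whole. The fingers move at their own pace and stop on an object; FORCE is the grip in N (left out, the last holds). Time passes only in rows, so rows that do not move let the fingers close, or fill a call up. It gives the time, the measured TCP pose, the force and the opening at its end, in the units of the state.
- robot.read_state(): the state, without advancing time (a new reading comes with each control period).
- robot.read_camera(name): name is "scene" or "top" or "wrist"; returns (picture, depth): 384x512x3 uint8, red, green, blue; 384x512 float32, m along the optical axis (not along the pixel's ray), 0 where there is no reading.
- robot.camera_info(name): a dict with "vertical_fov" (degrees; the focal length in pixels is half the picture's height over the tangent of half this angle, whatever the lens; pixels are square), "cx", "cy" (the principal point, pixels), "cam_to_world" (4x4, takes a point from camera to world coordinates). Camera axes: x right, y up, looking along -z (the intrinsics and any distortion apply to the point x, -y, -z); pixel columns grow to the right and rows downward; lengths in m; the calibration is good to about 2 mm. A picture is of the moment at which its call begins: read the wrist's pose just before it. camera_info takes no time and is no camera call; for the wrist camera it gives the pose at the moment of the call.
- robot.close_job(): hands the job in, once; it reports no verdict.
The state is a dict: "t": time; "q": joint angles; "dq": joint speeds; "joint_torque": joint torques, N m; "tool_pos": TCP position; "orientation": TCP orientation; "force": force on the tool from outside, world axes, zero at the start; "wrist_torque": the same for the moment, N m; "opening": finger opening in m.
Only numpy, scipy, OpenCV 4.12 (cv2) and the standard library are available. Lean on these libraries where they do the work, as an engineer would, in place of code of your own. Each camera call takes 0.05 s, during which the arm holds its last target. There are 200 camera calls.

## Working session

There is one attempt and no reset: what is moved stays moved. The work goes in short steps, Python scripts to look and compute and a shell command to move; the robot and the scene stay as the last step left them, time stands still between calls to the robot, and variables do not carry over. Pictures are saved under pics/ and viewed, about 8 in all and at most 12, crops included, and the job is handed in when it is done.

```bash
mkdir -p pics; cat > h.py <<'E'
import numpy as np, cv2
from plant import robot
from scipy.spatial.transform import Rotation as R
def cam(n):
    i=robot.camera_info(n); p,d=robot.read_camera(n); return p,d,i
def cloud(d,i):
    f=d.shape[0]/2/np.tan(np.radians(i['vertical_fov'])/2)
    v,u=np.mgrid[:d.shape[0],:d.shape[1]]
    P=np.stack([(u-i['cx'])/f*d,-(v-i['cy'])/f*d,-d,np.ones_like(d)],-1)
    return (P@np.array(i['cam_to_world']).T)[...,:3]
def save(n,p): cv2.imwrite('pics/'+n,p[...,::-1])
def tool():
    s=robot.read_state(); return np.array(s['tool_pos']),R.from_rotvec(s['orientation']),s
E
python3 - <<'E'
from h import *
for n in('scene','top'):
    p,d,i=cam(n); save(n+'0.png',p); np.savez(n+'0.npz',p=p,d=d,P=cloud(d,i))
    print(n,{k:(np.round(v,3).tolist() if k=='cam_to_world' else v) for k,v in i.items()})
t,r,s=tool();print(t,r.as_matrix().round(3),s['t'],s['opening'])
E
```

```text
scene {'vertical_fov': 53.88705430484538, 'cx': 253.4509511579803, 'cy': 192.3263973035967, 'cam_to_world': [[-0.84, -0.309, 0.446, 0.87], [0.543, -0.473, 0.694, 0.656], [-0.003, 0.825, 0.565, 0.693], [0.0, 0.0, 0.0, 1.0]]}
top {'vertical_fov': 44.53179144089682, 'cx': 252.9137984205399, 'cy': 194.30771607301608, 'cam_to_world': [[-0.031, 0.995, -0.1, 0.318], [-0.999, -0.029, 0.016, 0.001], [0.013, 0.1, 0.995, 1.58], [0.0, 0.0, 0.0, 1.0]]}
[ 0.23892569 -0.54981334  0.21769598] [[ 0.917  0.398 -0.   ]
 [ 0.398 -0.917  0.002]
 [ 0.    -0.002 -1.   ]] 0.1 0.09317828936434107
```

View pics/scene0.png

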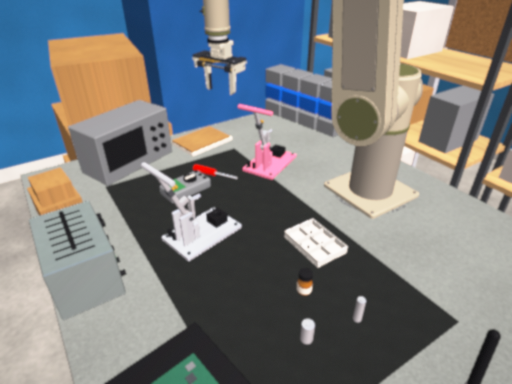

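View pics/top0.png

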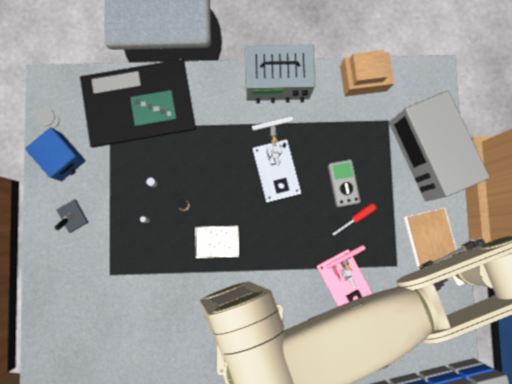

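Scene picture: the slim cell is at (359,308), the fat cell at (308,331), the flux jar at (305,283) and the white tester at about (200,230). In the top picture the cell is at (144,219), the tester's base around (277,170), the well at (281,185) and the crossbar from (254,128) to (293,120).

```bash
python3 - <<'E'
from h import *
T=np.load('top0.npz');P=T['P'];p=T['p'].astype(int)
S=np.load('scene0.npz');Q=S['P']
def reg(P,u0,u1,v0,v1,lo,hi):
    X=P[v0:v1,u0:u1].reshape(-1,3);return X[(X[:,2]>lo)&(X[:,2]<hi)]
for nm,X in [('bench',reg(P,115,130,230,260,-.1,.1)),('cell top',reg(P,134,154,208,230,.05,.09)),('cellscene',reg(Q,345,372,290,325,.03,.09)),('cellscene top',reg(Q,345,372,290,325,.058,.09)),
 ('fat',reg(P,140,162,172,194,.04,.08)),('flux',reg(P,174,194,195,217,.03,.08)),('bar',reg(P,245,300,112,135,.2,.28)),('block',reg(P,268,300,172,198,.034,.05)),('meter',reg(P,325,365,155,210,.03,.06))]:
    print(nm,len(X),X.mean(0).round(4) if len(X) else'',X.min(0).round(3),X.max(0).round(3))
for nm,X in [('base',reg(P,245,310,135,205,.006,.02)),('bar',reg(P,245,300,112,135,.225,.265))]:
    c,sz,a=cv2.minAreaRect((X[:,:2]*1000).astype(np.float32)); print(nm,c,sz,a)
X=reg(Q,130,260,150,270,.035,.045);print('block scene',X.mean(0),X.min(0),X.max(0))
big=np.hstack([cv2.resize(T['p'][110:210,235:315],None,fx=5,fy=5,interpolation=2),cv2.resize(S['p'][150:262,135:255],None,fx=500/112,fy=500/112,interpolation=2)[:,:390]])
save('crop.png',big)
E
```

```text
bench 450 [0.3207 0.4176 0.001 ] [ 0.272  0.393 -0.011] [0.37  0.442 0.012]
cell top 27 [0.4003 0.3346 0.0636] [0.394 0.326 0.051] [0.407 0.343 0.07 ]
cellscene 136 [0.4032 0.34   0.0517] [0.391 0.328 0.03 ] [0.41  0.347 0.067]
cellscene top 55 [0.401  0.3382 0.0625] [0.391 0.328 0.058] [0.408 0.347 0.067]
fat 50 [0.5234 0.3134 0.05  ] [0.511 0.302 0.04 ] [0.536 0.326 0.058]
flux 87 [0.4447 0.2089 0.0575] [0.431 0.195 0.032] [0.463 0.224 0.068]
bar 235 [ 0.6545 -0.0816  0.2449] [ 0.636 -0.14   0.201] [ 0.675 -0.024  0.257]
block 144 [ 0.5002 -0.1167  0.0405] [ 0.474 -0.14   0.034] [ 0.527 -0.091  0.048]
meter 989 [ 0.502  -0.3267  0.038 ] [ 0.425 -0.376  0.03 ] [ 0.579 -0.28   0.055]
base (558.5868530273438, -109.44989013671875) (218.96131896972656, 236.92576599121094) 88.33895874023438
bar (653.9710083007812, -82.14672088623047) (22.67906951904297, 119.09725189208984) 12.970548629760742
block scene [ 0.51400467 -0.25895945  0.03856574] [ 0.22663259 -0.57418114  0.03503633] [ 0.6304356  -0.06715305  0.04490807]
```

View pics/crop.png

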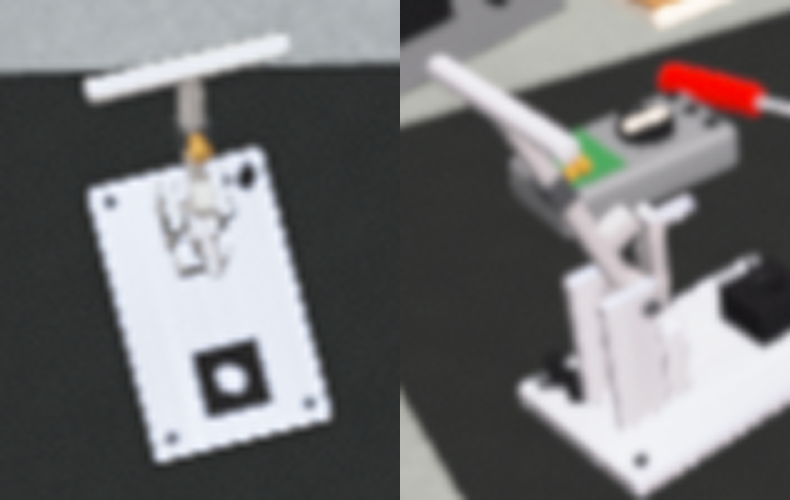

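```bash
python3 -m pendant '[{"translation":[0,0,-45],"twist":[0,0,0.09],"grip":1},{"translation":[0,0,-45],"twist":[0,0,0.093],"grip":1},{"translation":[30,0,-40],"twist":[0,0,0],"grip":1},{"translation":[45,0,0],"twist":[0,0,0],"grip":1},{"translation":[45,0,0],"twist":[0,0,0],"grip":1},{"translation":[40,-20,0],"twist":[0,0,0],"grip":1},{"translation":[20,-45,0],"twist":[0,0,0],"grip":1},{"translation":[0,-48,0],"twist":[0,0,0],"grip":1},{"translation":[0,-48,0],"twist":[0,0,0],"grip":1},{"translation":[0,-48,0],"twist":[0,0,0],"grip":1}]' 20; python3 -c "
from h import *
t,r,s=tool();print(t,r.as_matrix().round(3))
print('to hover',r.inv().apply(np.array([.4,.335,.3])-t)*1000, 'well',r.inv().apply(np.array([.499,-.117,.35])-t)*1000)"
```

```text
t: 1.1
tool_pos: [0.3736, -0.3004, 0.3433]
orientation: [-3.106, -0.331, 0.01]
force: [0.6, 0.5, 0.5]
opening: 0.0931
[ 0.37360674 -0.30038093  0.34331845] [[ 0.978  0.21  -0.008]
 [ 0.211 -0.977  0.017]
 [-0.005 -0.019 -1.   ]]
to hover [ 159.7812966  -614.67310381   54.11962973] well [ 161.1629061  -152.97888584   -4.54501252]
```

```bash
python3 -m pendant '[{"translation":[20,-35,0],"twist":[0,0,0.0],"grip":1},{"translation":[25,-40,0],"twist":[0,0,0.0],"grip":1},{"translation":[25,-35,0],"twist":[0,0,0],"grip":1},{"translation":[20,-25,0],"twist":[0,0,0],"grip":1},{"translation":[10,-10,0],"twist":[0,0,0],"grip":1},{"translation":[5,-5,0],"twist":[0,0,0],"grip":1},{"translation":[5,0,0],"twist":[0,0,0],"grip":1},{"translation":[0,0,0],"twist":[0,0,0],"grip":1},{"translation":[0,0,0],"twist":[0,0,0],"grip":1},{"translation":[0,0,0],"twist":[0,0,0],"grip":1}]'; python3 -c "
from h import *
t,r,s=tool();print(t,r.as_matrix().round(3))
p,d,i=cam('wrist');save('w1.png',p);np.savez('w1.npz',p=p,d=d,P=cloud(d,i));print(np.array(i['cam_to_world']).round(3),i['vertical_fov'])
"
```

```text
t: 2.1
tool_pos: [0.4483, -0.1198, 0.3435]
orientation: [-3.104, -0.333, 0.014]
force: [-0.6, 0.2, -0.0]
opening: 0.0927
[ 0.44825727 -0.11978988  0.3435454 ] [[ 0.977  0.212 -0.011]
 [ 0.212 -0.977  0.019]
 [-0.007 -0.021 -1.   ]]
[[ 0.212  0.931  0.297  0.531]
 [-0.977  0.208  0.044 -0.106]
 [-0.021 -0.299  0.954  0.509]
 [ 0.     0.     0.     1.   ]] 63.22028852471144
```

View pics/w1.png

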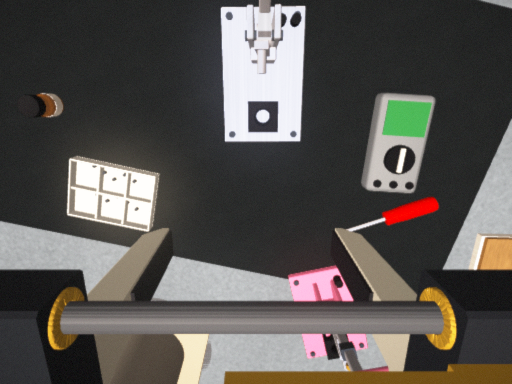

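Wrist view: the base plate spans (222,8) to (304,140), the well is a light disc at (263,116) in its black block, and the catch peg ends at about (262,70).

```bash
python3 - <<'E'
from h import *
W=np.load('w1.npz');P=W['P'];p=W['p'].astype(int);d=W['d']
X=P[95:140,240:290]; 
blk=(p[95:140,240:290].max(-1)<70); Y=X[blk]
print('block',len(Y),Y.mean(0),Y.min(0),Y.max(0)); 
lo,hi=Y[:,2].mean()-.006,Y[:,2].mean()+.006
# block outline: largest contour
m=np.zeros(d.shape,np.uint8);m[95:140,240:290]=blk
c=max(cv2.findContours(m,0,1)[0],key=cv2.contourArea);r=cv2.minAreaRect(c);print('px rect',r)
wl=(p[105:128,252:275].min(-1)>150);v,u=np.nonzero(wl);print('floor px',u.mean()+252,v.mean()+105, len(u))
i=robot.camera_info('wrist');f=192/np.tan(np.radians(i['vertical_fov'])/2);M=np.array(i['cam_to_world'])
def ray(u,v,z):
    D=M[:3,:3]@np.array([(u-i['cx'])/f,-(v-i['cy'])/f,-1]);o=M[:3,3];return o+D*(z-o[2])/D[2]
print('block ctr @40',ray(*r[0],.04),'floor@12',ray(u.mean()+252,v.mean()+105,.012))
white=((p.min(-1)>140)&(p.max(-1)-p.min(-1)<40)).astype(np.uint8)
n,l,s,cc=cv2.connectedComponentsWithStats(white);k=l[80,235];ys,xs=np.nonzero((l==k))
sel=ys>85
pts=np.array([ray(a,b,.012)[:2] for a,b in zip(xs,ys)])*1000
print('base',cv2.minAreaRect(pts.astype(np.float32)), s[k])
# edges left/right lines
for side in(0,1):
    E=[]
    for y in range(20,130,3):
        xx=xs[ys==y]; E.append(ray(xx.min()-.5 if side==0 else xx.max()+.5,y,.012)[:2])
    E=np.array(E);vx,vy,x0,y0=cv2.fitLine((E*1000).astype(np.float32),cv2.DIST_HUBER,0,.01,.01).ravel();print('edge',np.arctan(vy/vx),x0,y0)
Z=P[40:76,250:275].reshape(-1,3);Z=Z[(Z[:,2]>.12)&(Z[:,2]<.145)];print('peg',len(Z),Z.mean(0),Z.min(0),Z.max(0))
E
```

```text
block 558 [ 0.49998812 -0.12055521  0.0421451 ] [ 0.47763549 -0.14291413  0.03590445] [ 0.53053673 -0.09634822  0.50883857]
px rect ((262.5, 116.5), (27.0, 27.0), 90.0)
floor px 262.44029850746267 115.79850746268657 134
block ctr @40 [ 0.50074905 -0.11913635  0.04      ] floor@12 [ 0.49998545 -0.11958041  0.012     ]
base ((557.8368530273438, -106.2225112915039), (196.83975219726562, 119.40260314941406), 12.599180221557617) [ 221    0   85  142 9358]
edge 0.2204098 560.56885 -44.408283
edge 0.21936628 585.64764 -161.18768
peg 369 [ 0.57109043 -0.10016859  0.13673404] [ 0.55203479 -0.10865797  0.12004653] [ 0.58652109 -0.08974769  0.14144421]
```

```bash
python3 -m pendant '[{"translation":[0,-45,0],"twist":[-0.021,0.007,-0.006],"grip":1},{"translation":[0,-50,0],"twist":[0,0,0.0],"grip":1},{"translation":[0,-50,0],"twist":[0,0,0],"grip":1},{"translation":[0,-50,0],"twist":[0,0,0],"grip":1},{"translation":[0,-50,0],"twist":[0,0,0],"grip":1},{"translation":[0,-50,10],"twist":[0,0,0],"grip":1},{"translation":[5,-50,10],"twist":[0,0,0],"grip":1},{"translation":[5,-45,10],"twist":[0,0,0],"grip":1},{"translation":[0,-30,10],"twist":[0,0,0],"grip":1},{"translation":[0,0,0],"twist":[0,0,0],"grip":1}]'; python3 - <<'E'
from h import *
t,r,s=tool();print(t,r.as_matrix().round(3))
p,d,i=cam('wrist');save('w2.png',p);np.savez('w2.npz',p=p,d=d,P=cloud(d,i),M=i['cam_to_world'])
P=cloud(d,i);q=P.reshape(-1,3)
for nm,c,lo,hi in[('cell',(.4,.335),.058,.08),('cellbody',(.4,.335),.01,.055),('fat',(.523,.313),.04,.06),('flux',(.445,.209),.05,.07)]:
    X=q[(np.hypot(*(q[:,:2]-c).T)<.03)&(q[:,2]>lo)&(q[:,2]<hi)]
    if len(X):print(nm,len(X),X.mean(0),X.min(0),X.max(0),cv2.minEnclosingCircle((X[:,:2]*1000).astype(np.float32)))
E
```

```text
t: 3.15
tool_pos: [0.368, 0.2948, 0.3034]
orientation: [-3.126, -0.317, -0.006]
force: [-1.2, -0.7, 0.5]
opening: 0.0932
[0.368015   0.29482548 0.3033663 ] [[ 0.98   0.201  0.004]
 [ 0.201 -0.98   0.   ]
 [ 0.004  0.    -1.   ]]
cell 151 [0.40028464 0.33369215 0.06340091] [0.3916036  0.32502108 0.05885439] [0.40873109 0.34225189 0.06612756] ((400.0134582519531, 333.8672180175781), 8.84999942779541)
cellbody 40 [0.40655823 0.33090844 0.03354912] [0.40011618 0.32498065 0.01000458] [0.40894559 0.3420181  0.05403873] ((401.92547607421875, 333.52239990234375), 8.686331748962402)
fat 391 [0.52301769 0.31161651 0.04829934] [0.51072327 0.29904709 0.04098113] [0.53618938 0.32417623 0.05195482] ((523.3328247070312, 311.5210876464844), 12.897112846374512)
flux 508 [0.4457375  0.20922691 0.05939351] [0.43010785 0.19287226 0.05007571] [0.4607411  0.22391368 0.06174694] ((445.6098937988281, 208.38192749023438), 15.873416900634766)
```

View pics/w2.png

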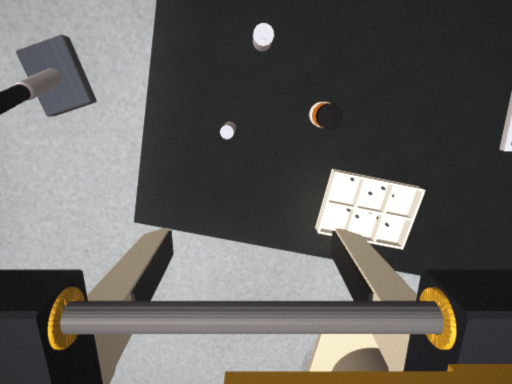

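Wrist view: the slim cell's cap is at (227,130), the fat cell at (263,36), the flux jar at (325,114). The three cameras agree on (0.400, 0.334) for the cell.

```bash
python3 -m pendant '[{"translation":[15,-14,20],"twist":[0,0.004,-0.018],"grip":1},{"translation":[14,-12,40],"twist":[0,0,0.0],"grip":1},{"translation":[10,-6,40],"twist":[0,0,0],"grip":1},{"translation":[0,0,45],"twist":[0,0,0],"grip":1},{"translation":[0,0,30],"twist":[0,0,0],"grip":1},{"translation":[0,0,8],"twist":[0,0,0],"grip":1},{"translation":[0,0,0],"twist":[0,0,0],"grip":1},{"translation":[0,0,0],"twist":[0,0,0],"grip":1},{"translation":[0,0,0],"twist":[0,0,0],"grip":1},{"translation":[0,0,0],"twist":[0,0,0],"grip":1}]'; python3 - <<'E'
from h import *
t,r,s=tool();print(r.as_matrix().round(3), r.inv().apply(np.array([.4,.3338,.033])-t)*1000)
E
```

```text
t: 4.2
tool_pos: [0.415, 0.3283, 0.1287]
orientation: [-3.119, -0.327, -0.042]
force: [-0.5, -0.4, -0.2]
opening: 0.093
[[ 0.978  0.208  0.026]
 [ 0.207 -0.978  0.008]
 [ 0.027 -0.002 -1.   ]] [-16.09576889  -8.30680506  95.33333883]
```

```bash
python3 -m pendant '[{"translation":[-8,-4,0],"twist":[-0.002,-0.027,-0.01],"grip":1},{"translation":[-6,-4,10],"twist":[0,0,0.0],"grip":1},{"translation":[-2,0,10],"twist":[0,0,0],"grip":1},{"translation":[0,0,5],"twist":[0,0,0],"grip":1},{"translation":[0,0,0],"twist":[0,0,0],"grip":1},{"translation":[0,0,0],"twist":[0,0,0],"grip":1},{"translation":[0,0,0],"twist":[0,0,0],"grip":1},{"translation":[0,0,0],"twist":[0,0,0],"grip":1},{"translation":[0,0,0],"twist":[0,0,0],"grip":1},{"translation":[0,0,0],"twist":[0,0,0],"grip":1}]'; cat > go.py <<'E'
import sys
from h import *
g=np.array([float(a) for a in sys.argv[1:4]]);t,r,s=tool()
G=np.array([[np.cos(.22),np.sin(.22),0],[np.sin(.22),-np.cos(.22),0],[0,0,-1.]])
if len(sys.argv)>4: G=R.from_rotvec([0,0,float(sys.argv[4])]).as_matrix()@G
print('shift',(r.inv().apply(g-t)*1000).round(1),'twist',(r.inv()*R.from_matrix(G)).as_rotvec().round(3),'q6',round(s['q'][5],2))
E
python3 go.py .4 .3338 .033
```

```text
t: 5.2
tool_pos: [0.3971, 0.3344, 0.1039]
orientation: [-3.121, -0.346, -0.002]
force: [-1.0, -0.4, -0.4]
opening: 0.093
shift [ 2.6  1.3 70.9] twist [-0.001 -0.002  0.001] q6 1.95
```

```bash
python3 -m pendant '[{"translation":[1.5,1,20],"twist":[-0.001,-0.002,0],"grip":1},{"translation":[1,0,20],"twist":[0,0,0.0],"grip":1},{"translation":[0,0,15],"twist":[0,0,0],"grip":1},{"translation":[0,0,10],"twist":[0,0,0],"grip":1},{"translation":[0,0,5],"twist":[0,0,0],"grip":1},{"translation":[0,0,0],"twist":[0,0,0],"grip":1},{"translation":[0,0,0],"twist":[0,0,0],"grip":1},{"translation":[0,0,0],"twist":[0,0,0],"grip":1},{"translation":[0,0,0],"twist":[0,0,0],"grip":1},{"translation":[0,0,0],"twist":[0,0,0],"grip":1}]'; python3 go.py .4 .3338 .033
```

```text
t: 6.2
tool_pos: [0.4035, 0.3363, 0.0365]
orientation: [-3.118, -0.346, -0.011]
force: [0.1, 0.0, 0.2]
opening: 0.0931
shift [-4.   1.7  3.5] twist [-0.003 -0.008  0.001] q6 1.95
```

Correct and close on the cell.

```bash
python3 -m pendant '[{"translation":[-3.5,1.5,2],"twist":[-0.003,-0.008,0],"grip":1},{"translation":[0,0,0],"twist":[0,0,0.0],"grip":1},{"translation":[0,0,0],"twist":[0,0,0],"grip":-1},{"translation":[0,0,0],"twist":[0,0,0],"grip":-1},{"translation":[0,0,0],"twist":[0,0,0],"grip":-1},{"translation":[0,0,0],"twist":[0,0,0],"grip":-1},{"translation":[0,0,0],"twist":[0,0,0],"grip":-1},{"translation":[0,0,0],"twist":[0,0,0],"grip":-1},{"translation":[0,0,0],"twist":[0,0,0],"grip":-1},{"translation":[0,0,0],"twist":[0,0,0],"grip":-1}]' 20; python3 go.py .4 .3338 .033
```

```text
t: 7.2
tool_pos: [0.4006, 0.3341, 0.035]
orientation: [-3.122, -0.346, 0.0]
force: [-0.2, 0.8, 0.4]
opening: 0.0333
shift [-0.6  0.2  2. ] twist [-0.001  0.     0.001] q6 1.95
```

```bash
python3 -m pendant '[{"translation":[0,0,0],"twist":[0,0,0],"grip":-1},{"translation":[0,0,0],"twist":[0,0,0.0],"grip":-1},{"translation":[0,0,0],"twist":[0,0,0],"grip":-1},{"translation":[0,0,0],"twist":[0,0,0],"grip":-1},{"translation":[0,0,0],"twist":[0,0,0],"grip":-1},{"translation":[0,0,-5],"twist":[0,0,0],"grip":-1},{"translation":[0,0,-30],"twist":[0,0,0],"grip":-1},{"translation":[0,0,-40],"twist":[0,0,0],"grip":-1},{"translation":[0,0,-40],"twist":[0,0,0],"grip":-1},{"translation":[0,0,-20],"twist":[0,0,0],"grip":-1}]' 20; python3 go.py .5 -.1195 .17
```

```text
t: 8.2
tool_pos: [0.3972, 0.3318, 0.1705]
orientation: [3.118, 0.346, -0.015]
force: [-0.2, 0.4, -1.1]
opening: 0.0177
shift [  1.5 462.8   2. ] twist [0.003 0.01  0.001] q6 1.95
```

```bash
python3 -m pendant '[{"translation":[0,35,0],"twist":[0.003,0.01,0],"grip":-1},{"translation":[0,48,0],"twist":[0,0,0.0],"grip":-1},{"translation":[0,48,0],"twist":[0,0,0],"grip":-1},{"translation":[0,48,0],"twist":[0,0,0],"grip":-1},{"translation":[0,48,0],"twist":[0,0,0],"grip":-1},{"translation":[0,48,0],"twist":[0,0,0],"grip":-1},{"translation":[0,48,0],"twist":[0,0,0],"grip":-1},{"translation":[0,48,0],"twist":[0,0,0],"grip":-1},{"translation":[0,40,0],"twist":[0,0,0],"grip":-1},{"translation":[0,20,0],"twist":[0,0,0],"grip":-1}]'; python3 go.py .5 -.1195 .15
```

```text
t: 9.2
tool_pos: [0.4985, -0.0996, 0.1815]
orientation: [-3.117, -0.358, -0.03]
force: [0.2, 1.2, 0.5]
opening: 0.0182
shift [-3.7 19.7 31.4] twist [-0.002 -0.019  0.009] q6 1.03
```

```bash
python3 -m pendant '[{"translation":[-2,10,5],"twist":[-0.002,-0.019,0.009],"grip":-1},{"translation":[-1,8,15],"twist":[0,0,0.0],"grip":-1},{"translation":[0,2,20],"twist":[0,0,0],"grip":-1},{"translation":[0,0,15],"twist":[0,0,0],"grip":-1},{"translation":[0,0,10],"twist":[0,0,0],"grip":-1},{"translation":[0,0,5],"twist":[0,0,0],"grip":-1},{"translation":[0,0,0],"twist":[0,0,0],"grip":-1},{"translation":[0,0,0],"twist":[0,0,0],"grip":-1},{"translation":[0,0,0],"twist":[0,0,0],"grip":-1},{"translation":[0,0,0],"twist":[0,0,0],"grip":-1}]'; python3 go.py .5006 -.1194 .09;python3 - <<'E'
from h import *
p,d,i=cam('wrist');save('w3.png',cv2.resize(p[90:330,130:390],None,fx=2.5,fy=2.5));np.savez('w3.npz',p=p,d=d,P=cloud(d,i),M=i['cam_to_world'])
E
```

```text
t: 10.2
tool_pos: [0.4996, -0.119, 0.1063]
orientation: [-3.122, -0.345, 0.004]
force: [-0.7, -0.2, 0.2]
opening: 0.0173
shift [ 0.9  0.6 16.3] twist [-0.     0.002  0.   ] q6 1.02
```

View pics/w3.png

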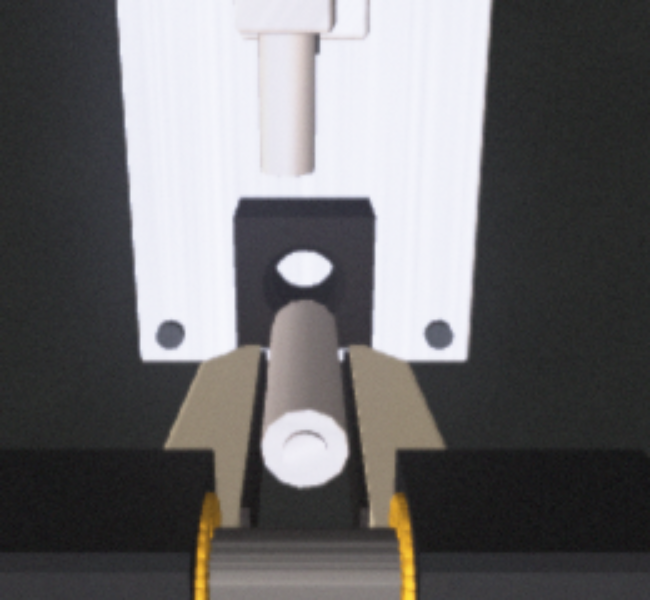

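Wrist view (2.5x crop): the cell is held upright, its cap at (305,440) and its lower end at about (304,305). The well's light floor is at (304,268) and the block is centred on column 305, so the sideways alignment is good.

```bash
python3 - <<'E'
from h import *
W=np.load('w3.npz');P=W['P'];p=W['p'].astype(int);M=W['M'];i=robot.camera_info('wrist');f=192/np.tan(np.radians(i['vertical_fov'])/2)
ex=np.array([np.cos(.22),np.sin(.22)]);ey=np.array([-ex[1],ex[0]]);w=np.array([.5,-.1195])
def ray(u,v,z):
    D=M[:3,:3]@np.array([(u-i['cx'])/f,-(v-i['cy'])/f,-1]);o=M[:3,3];return o+D*(z-o[2])/D[2]
def tf(X): return ((X[...,:2]-w)@np.array([ex,ey]).T*1000).round(1)
c=lambda u,v:(130+u/2.5-.3,90+v/2.5-.3)
print('block +x edge mid (expect 22,0)',tf(ray(*c(305,215),.04)),'L',tf(ray(*c(235,215),.04)),'R',tf(ray(*c(374,215),.04)))
print('L low',tf(ray(*c(236,330),.04)),'R low',tf(ray(*c(373,330),.04)))
print('base corners',tf(ray(*c(141,361),.012)),tf(ray(*c(468,359),.012)),'expect -35,+-60')
tz=robot.read_state()['tool_pos'][2]
print('cell top centre',tf(ray(*c(305,448),tz+.030)),'cell bottom +x edge (expect 9)',tf(ray(*c(305,300),tz-.035)), 'tcp',tf(np.array(robot.read_state()['tool_pos'])))
print('floor +x rim',tf(ray(*c(305,251),.012)),'expect 10')
q=P.reshape(-1,3);X=q[abs(q[:,2]-.04)<.003];X=tf(X);X=X[(abs(X)<40).all(1)];print('block top depth',X.min(0),X.max(0))
print('peg end',tf(ray(*c(287,176),.132)))
E
```

```text
block +x edge mid (expect 22,0) [23.4 -0.2] L [23.4 21.3] R [ 23.4 -21.3]
L low [-14.7  22. ] R low [-14.7 -22. ]
base corners [-38.5  59.6] [-37.7 -59.5] expect -35,+-60
cell top centre [ 0.6 -0.2] cell bottom +x edge (expect 9) [ 7.3 -0.2] tcp [-0.2  0.5]
floor +x rim [ 3.3 -0.2] expect 10
block top depth [-21.5 -21.8] [23.2 22.2]
peg end [54.1  3.1]
```

```bash
python3 -m pendant '[{"translation":[1,0,5],"twist":[0,0.002,0],"grip":-1},{"translation":[0,0,10],"twist":[0,0,0.0],"grip":-1},{"translation":[0,0,5],"twist":[0,0,0],"grip":-1},{"translation":[0,0,5],"twist":[0,0,0],"grip":-1},{"translation":[0,0,2],"twist":[0,0,0],"grip":-1},{"translation":[0,0,2],"twist":[0,0,0],"grip":-1},{"translation":[0,0,2],"twist":[0,0,0],"grip":-1},{"translation":[0,0,2],"twist":[0,0,0],"grip":-1},{"translation":[0,0,2],"twist":[0,0,0],"grip":-1},{"translation":[0,0,2],"twist":[0,0,0],"grip":-1}]'; python3 go.py .501 -.1193 .047
```

```text
t: 11.25
tool_pos: [0.5013, -0.1192, 0.067]
orientation: [3.122, 0.345, 0.002]
force: [-0.0, 0.9, 0.2]
opening: 0.0177
shift [-0.4  0.  20. ] twist [ 0.    -0.001 -0.   ] q6 1.02
```

```bash
python3 -m pendant '[{"translation":[-0.4,0,3],"twist":[0,0,0],"grip":-1},{"translation":[0,0,2],"twist":[0,0,0.0],"grip":-1},{"translation":[0,0,2],"twist":[0,0,0],"grip":-1},{"translation":[0,0,2],"twist":[0,0,0],"grip":-1},{"translation":[0,0,2],"twist":[0,0,0],"grip":-1},{"translation":[0,0,2],"twist":[0,0,0],"grip":-1},{"translation":[0,0,2],"twist":[0,0,0],"grip":-1},{"translation":[0,0,1],"twist":[0,0,0],"grip":-1},{"translation":[0,0,1],"twist":[0,0,0],"grip":-1},{"translation":[0,0,1],"twist":[0,0,0],"grip":-1}]'; python3 go.py .501 -.1193 .047
```

```text
t: 12.25
tool_pos: [0.501, -0.1193, 0.0474]
orientation: [3.122, 0.345, 0.002]
force: [0.2, -0.1, 0.5]
opening: 0.0176
shift [-0.  -0.   0.4] twist [ 0.001 -0.001 -0.   ] q6 1.02
```

```bash
python3 -m pendant '[{"translation":[0,0,1],"twist":[0,0,0],"grip":-1},{"translation":[0,0,0.5],"twist":[0,0,0.0],"grip":-1},{"translation":[0,0,0],"twist":[0,0,0],"grip":-0.2},{"translation":[0,0,0],"twist":[0,0,0],"grip":-0.2},{"translation":[0,0,0],"twist":[0,0,0],"grip":-0.2},{"translation":[0,0,0],"twist":[0,0,0],"grip":-0.2},{"translation":[0,0,0],"twist":[0,0,0],"grip":-0.2},{"translation":[0,0,0],"twist":[0,0,0],"grip":-0.2},{"translation":[0,0,-10],"twist":[0,0,0],"grip":-0.2},{"translation":[0,0,-20],"twist":[0,0,0],"grip":-0.2}]'; python3 go.py .501 -.1193 .147
```

```text
t: 13.25
tool_pos: [0.4992, -0.1187, 0.0752]
orientation: [-3.121, -0.344, 0.004]
force: [0.3, 0.5, -0.3]
opening: 0.0374
shift [  1.4   0.9 -71.8] twist [-0.002  0.003 -0.   ] q6 1.02
```

```bash
python3 -m pendant '[{"translation":[0,0,-30],"twist":[0,0.003,0],"grip":-0.2},{"translation":[0,0,-40],"twist":[0,0,0],"grip":-0.6},{"translation":[0,10,-30],"twist":[0,0,0],"grip":-1},{"translation":[0,25,0],"twist":[0,0,0],"grip":-1},{"translation":[0,15,0],"twist":[0,0,0],"grip":-1},{"translation":[0,0,0],"twist":[0,0,0],"grip":-1},{"translation":[0,0,0],"twist":[0,0,0],"grip":-1},{"translation":[0,0,0],"twist":[0,0,0],"grip":-1},{"translation":[0,0,0],"twist":[0,0,0],"grip":-1},{"translation":[0,0,0],"twist":[0,0,0],"grip":-1}]'; python3 - <<'E'
from h import *
t,r,s=tool()
ex=np.array([np.cos(.22),np.sin(.22)]);ey=np.array([-ex[1],ex[0]]);w=np.array([.5005,-.1195])
g=np.r_[w+.061*ex-.050*ey,.155];print(t,(r.inv().apply(g-t)*1000).round(1))
p,d,i=cam('wrist');save('w4.png',p);P=cloud(d,i).reshape(-1,3)
L=np.c_[(P[:,:2]-w)@np.array([ex,ey]).T,P[:,2]]
X=L[(np.hypot(L[:,0],L[:,1])<.02)&(L[:,2]>.06)&(L[:,2]<.1)];print('cell top',len(X),X.mean(0).round(4),X.min(0).round(4),X.max(0).round(4), np.percentile(X[:,2],[50,90]))
X=L[(L[:,0]>.045)&(L[:,0]<.075)&(abs(L[:,1])<.03)&(L[:,2]>.12)&(L[:,2]<.15)];print('peg',len(X),X.mean(0).round(4),X.min(0).round(4),X.max(0).round(4))
E
```

```text
t: 14.25
tool_pos: [0.5101, -0.1668, 0.1839]
orientation: [-3.12, -0.346, -0.003]
force: [0.4, -0.8, -1.3]
opening: 0.0006
[ 0.51009296 -0.16682571  0.18392287] [61.9  1.8 29.1]
cell top 356 [ 0.0017 -0.0014  0.0739] [-0.0084 -0.0094  0.0604] [0.0092 0.008  0.0784] [0.07519824 0.07684002]
peg 456 [0.065  0.0023 0.1355] [ 0.0544 -0.002   0.1313] [0.075  0.0078 0.1388]
```

View pics/w4.png

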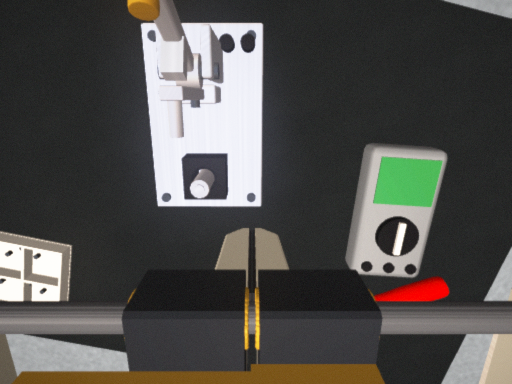

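Wrist view: the cell stands upright in the well at (202,184), its top measuring 77 mm as it should when seated. The peg is at (175,118) and the jaws are shut to its right.

```bash
python3 -m pendant '[{"translation":[20,0,0],"twist":[0,0,0],"grip":-1},{"translation":[25,1,10],"twist":[0,0,0],"grip":-1},{"translation":[14,0,20],"twist":[0,0,0],"grip":-1},{"translation":[0,0,20],"twist":[0,0,0],"grip":-1},{"translation":[0,0,10],"twist":[0,0,0],"grip":-1},{"translation":[0,0,3],"twist":[0,0,0],"grip":-1},{"translation":[0,0,0],"twist":[0,0,0],"grip":-1},{"translation":[0,0,0],"twist":[0,0,0],"grip":-1},{"translation":[0,0,0],"twist":[0,0,0],"grip":-1},{"translation":[0,0,0],"twist":[0,0,0],"grip":-1}]'; cat > tf.py <<'E'
from h import *
t,r,s=tool()
ex=np.array([np.cos(.22),np.sin(.22)]);ey=np.array([-ex[1],ex[0]]);w=np.array([.5005,-.1195])
piv=w+.1*ex
print('tcp in tester mm',((t[:2]-piv)@np.array([ex,ey]).T*1000).round(1),round(t[2]*1000,1),'tool axes',r.as_matrix().round(3).tolist(),'F',np.round(s['force'],1),s['t'],s['q'][5])
E
python3 tf.py
```

```text
t: 15.3
tool_pos: [0.5705, -0.1529, 0.1215]
orientation: [-3.121, -0.348, -0.007]
force: [-0.5, -1.0, -0.2]
opening: 0.0004
tcp in tester mm [-39.  -47.9] 121.5 tool axes [[0.975, 0.22, 0.004], [0.22, -0.975, 0.002], [0.005, -0.001, -1.0]] F [-0.5 -1.  -0.2] 15.3 0.9971710169664414
```

```bash
python3 -m pendant '[{"translation":[0,-10,0],"twist":[0,0.005,0],"grip":-1},{"translation":[0,-10,0],"twist":[0,0,0],"grip":-1},{"translation":[0,-10,0],"twist":[0,0,0],"grip":-1},{"translation":[0,-10,0],"twist":[0,0,0],"grip":-1},{"translation":[0,-10,0],"twist":[0,0,0],"grip":-1},{"translation":[0,-10,0],"twist":[0,0,0],"grip":-1},{"translation":[0,-10,0],"twist":[0,0,0],"grip":-1},{"translation":[0,-10,0],"twist":[0,0,0],"grip":-1},{"translation":[0,-10,0],"twist":[0,0,0],"grip":-1},{"translation":[0,0,0],"twist":[0,0,0],"grip":-1}]'; python3 tf.py
```

```text
t: 16.3
tool_pos: [0.5492, -0.0562, 0.1231]
orientation: [-3.121, -0.35, -0.019]
force: [-0.4, 0.4, -0.2]
opening: 0.0007
tcp in tester mm [-38.7  51.1] 123.1 tool axes [[0.975, 0.221, 0.012], [0.221, -0.975, 0.003], [0.012, -0.0, -1.0]] F [-0.4  0.4 -0.2] 16.3 1.1478774558334048
```

```bash
python3 -m pendant '[{"translation":[-10,0,-20],"twist":[0,0,-0.14],"grip":-1},{"translation":[-25,0,-45],"twist":[0,0,-0.14],"grip":-1},{"translation":[-25,-25,-45],"twist":[0,0,-0.14],"grip":-1},{"translation":[0,0,-45],"twist":[0,0,-0.14],"grip":-0.5},{"translation":[0,0,-45],"twist":[0,0,-0.14],"grip":-0.4},{"translation":[0,0,-20],"twist":[0,0,-0.14],"grip":-0.4},{"translation":[0,0,0],"twist":[0,0,-0.14],"grip":-0.4},{"translation":[0,0,0],"twist":[0,0,-0.14],"grip":-0.4},{"translation":[0,0,0],"twist":[0,0,-0.14],"grip":-0.4},{"translation":[0,0,0],"twist":[0,0,-0.14],"grip":-0.4}]'; python3 tf.py; python3 - <<'E'
from h import *
p,d,i=cam('wrist');p2,d2,i2=cam('top');p3,d3,i3=cam('scene')
np.savez('w5.npz',p=p,d=d,P=cloud(d,i));np.savez('t5.npz',p=p2,d=d2,P=cloud(d2,i2));np.savez('s5.npz',p=p3,P=cloud(d3,i3))
a=cv2.resize(p,(480,360));b=cv2.resize(p3[150:262,135:255],(386,360));save('w5.png',np.hstack([a[:,60:],b])[:, :800])
E
```

```text
t: 17.3
tool_pos: [0.4791, -0.0606, 0.346]
orientation: [2.096, 2.329, 0.013]
force: [-0.1, 0.3, 0.4]
opening: 0.028
tcp in tester mm [-108.    62.2] 346.0 tool axes [[-0.105, 0.994, 0.011], [0.994, 0.105, 0.001], [-0.001, 0.011, -1.0]] F [-0.1  0.3  0.4] 17.3 -0.33895502645642017
```

View pics/w5.png

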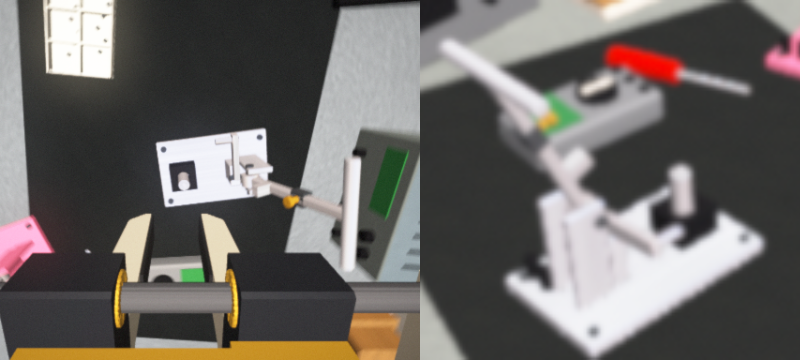

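The catch now lies flat to the +y side, seen in both the wrist view (234,150) and the scene view (630,235). The cell stands in the well, and the crossbar is at (352,155) to (348,268) in the left panel. Next I measure the bar and plan the arc.

```bash
python3 - <<'E'
from h import *
t,r,s=tool()
ex=np.array([np.cos(.22),np.sin(.22)]);ey=np.array([-ex[1],ex[0]]);w=np.array([.5005,-.1195]);piv=w+.1*ex;B=np.array([ex,ey])
for n in('w5','t5'):
    P=np.load(n+'.npz')['P'].reshape(-1,3);L=np.c_[(P[:,:2]-piv)@B.T,P[:,2]]
    X=L[(L[:,0]>.03)&(L[:,0]<.1)&(abs(L[:,1])<.08)&(L[:,2]>.225)&(L[:,2]<.27)]
    print(n,len(X),X.mean(0).round(4),X.min(0).round(4),X.max(0).round(4),np.percentile(X[:,2],95).round(4))
    X=X[X[:,2]>.246];print(' top strip x',np.median(X[:,0]).round(4), 'slope',np.polyfit(X[:,1],X[:,0],1).round(4))
    X=L[(L[:,0]>-.05)&(L[:,0]<-.015)&(L[:,1]>.02)&(L[:,1]<.09)&(L[:,2]>.04)&(L[:,2]<.15)]
    if len(X):print(' catch',X.mean(0).round(4),X.min(0).round(4),X.max(0).round(4))
g=np.r_[piv+.061*ex-.03*ey,.28]
G=np.c_[np.r_[ey,0],np.r_[ex,0],[0,0,-1]]
print('to hover over bar',(r.inv().apply(g-t)*1000).round(1),'twist',(r.inv()*R.from_matrix(G)).as_rotvec().round(3))
E
```

```text
w5 2262 [0.0581 0.0053 0.2461] [ 0.0472 -0.0593  0.225 ] [0.0677 0.0607 0.2516] 0.2503
 top strip x 0.0594 slope [0.0015 0.0598]
 catch [-0.0244  0.052   0.0809] [-0.0461  0.0203  0.0662] [-0.015   0.0708  0.0874]
t5 170 [ 0.0604 -0.0082  0.2482] [ 0.0497 -0.0567  0.2265] [0.0684 0.0456 0.2566] 0.2536
 top strip x 0.0617 slope [0.0134 0.0614]
to hover over bar [-70.7 178.5  67.5] twist [ 0.011  0.001 -0.124]
```

```bash
python3 -m pendant '[{"translation":[-20,20,0],"twist":[0.011,0.001,-0.062],"grip":0},{"translation":[-25,35,0],"twist":[0,0,-0.062],"grip":0},{"translation":[-15,40,0],"twist":[0,0,0],"grip":0},{"translation":[0,40,0],"twist":[0,0,0],"grip":0},{"translation":[0,30,10],"twist":[0,0,0],"grip":0},{"translation":[0,10,20],"twist":[0,0,0],"grip":0},{"translation":[0,0,20],"twist":[0,0,0],"grip":0},{"translation":[0,0,10],"twist":[0,0,0],"grip":0},{"translation":[0,0,0],"twist":[0,0,0],"grip":0},{"translation":[0,0,0],"twist":[0,0,0],"grip":0}]'; cat > bar.py <<'E'
import sys
from h import *
t,r,s=tool()
ex=np.array([np.cos(.22),np.sin(.22)]);ey=np.array([-ex[1],ex[0]]);w=np.array([.5005,-.1195]);piv=w+.1*ex;B=np.array([ex,ey])
G=np.c_[np.r_[ey,0],np.r_[ex,0],[0,0,-1]]
x,y,z=[float(a)/1000 for a in sys.argv[1:4]]
g=np.r_[piv+x*ex+y*ey,z]
print('tester',((t[:2]-piv)@B.T*1000).round(1),'shift',(r.inv().apply(g-t)*1000).round(1),'twist',(r.inv()*R.from_matrix(G)).as_rotvec().round(3))
E
python3 bar.py 60 -30 224
```

```text
t: 18.45
tool_pos: [0.6668, -0.0902, 0.2816]
orientation: [-2.015, -2.409, 0.002]
force: [0.3, 0.2, -0.2]
opening: 0.0466
tester [68.7 -7.7] shift [-22.6  -7.6  57.6] twist [-0.002  0.    -0.042]
```

```bash
python3 -m pendant '[{"translation":[-12,-4,0],"twist":[-0.002,0,-0.042],"grip":0},{"translation":[-10,-3,0],"twist":[0,0,0],"grip":0},{"translation":[-2,-1,0],"twist":[0,0,0],"grip":0},{"translation":[0,0,0],"twist":[0,0,0],"grip":0},{"translation":[0,0,10],"twist":[0,0,0],"grip":0},{"translation":[0,0,15],"twist":[0,0,0],"grip":0},{"translation":[0,0,15],"twist":[0,0,0],"grip":0},{"translation":[0,0,10],"twist":[0,0,0],"grip":0},{"translation":[0,0,5],"twist":[0,0,0],"grip":0},{"translation":[0,0,0],"twist":[0,0,0],"grip":0}]'; python3 bar.py 60 -30 224
```

```text
t: 19.45
tool_pos: [0.6637, -0.1154, 0.2254]
orientation: [1.969, 2.443, 0.004]
force: [0.4, -0.6, -0.1]
opening: 0.0464
tester [ 60.2 -31.6] shift [ 1.6 -0.2  1.4] twist [ 0.004  0.001 -0.006]
```

```bash
python3 -m pendant '[{"translation":[1,0,1],"twist":[0.004,0,-0.006],"grip":0},{"translation":[0,0,0],"twist":[0,0,0],"grip":-1},{"translation":[0,0,0],"twist":[0,0,0],"grip":-1},{"translation":[0,0,0],"twist":[0,0,0],"grip":-1},{"translation":[0,0,0],"twist":[0,0,0],"grip":-1},{"translation":[0,0,0],"twist":[0,0,0],"grip":-1},{"translation":[0,0,0],"twist":[0,0,0],"grip":-1},{"translation":[0,0,0],"twist":[0,0,0],"grip":-1},{"translation":[0,0,0],"twist":[0,0,0],"grip":-1},{"translation":[0,0,0],"twist":[0,0,0],"grip":-1}]' 35; python3 bar.py 60 -30 224; cat > arc.py <<'E'
import numpy as np,sys
a0=float(sys.argv[1]);n=int(sys.argv[2]);da=float(sys.argv[3])
a=a0+da*np.arange(n+1);x=165*np.sin(.38-a);z=165*np.cos(.38-a)
for i in range(n): print(round(a[i+1],2),'tool y',round(x[i+1]-x[i],1),'tool z',round(z[i]-z[i+1],1),'-> x',round(x[i+1]),'tcp z',round(90+z[i+1]-19))
E
python3 arc.py 0 20 0.0975
```

```text
t: 20.45
tool_pos: [0.6646, -0.1144, 0.2263]
orientation: [1.961, 2.45, 0.001]
force: [1.7, -0.3, -0.6]
opening: 0.0132
tester [ 61.2 -30.8] shift [ 0.8 -1.2  2.3] twist [0.003 0.002 0.001]
0.1 tool y -15.2 tool z -5.2 -> x 46 tcp z 229
0.2 tool y -15.6 tool z -3.7 -> x 30 tcp z 233
0.29 tool y -15.9 tool z -2.2 -> x 14 tcp z 235
0.39 tool y -16.1 tool z -0.6 -> x -2 tcp z 236
0.49 tool y -16.1 tool z 0.9 -> x -18 tcp z 235
0.58 tool y -15.9 tool z 2.5 -> x -34 tcp z 233
0.68 tool y -15.6 tool z 4.0 -> x -49 tcp z 229
0.78 tool y -15.1 tool z 5.5 -> x -64 tcp z 223
0.88 tool y -14.5 tool z 7.0 -> x -79 tcp z 216
0.98 tool y -13.7 tool z 8.4 -> x -92 tcp z 208
1.07 tool y -12.9 tool z 9.7 -> x -105 tcp z 198
1.17 tool y -11.9 tool z 10.9 -> x -117 tcp z 187
1.27 tool y -10.7 tool z 12.0 -> x -128 tcp z 175
1.36 tool y -9.5 tool z 13.0 -> x -137 tcp z 162
1.46 tool y -8.2 tool z 13.8 -> x -146 tcp z 148
1.56 tool y -6.8 tool z 14.6 -> x -153 tcp z 134
1.66 tool y -5.4 tool z 15.1 -> x -158 tcp z 119
1.76 tool y -3.9 tool z 15.6 -> x -162 tcp z 103
1.85 tool y -2.4 tool z 15.9 -> x -164 tcp z 87
1.95 tool y -0.8 tool z 16.1 -> x -165 tcp z 71
```

```bash
python3 -m pendant '[{"translation":[0,-7.5,-2.8],"twist":[0,0,0],"grip":-1},{"translation":[0,-7.7,-2.4],"twist":[0,0,0],"grip":-1},{"translation":[0,-7.8,-2],"twist":[0,0,0],"grip":-1},{"translation":[0,-7.8,-1.7],"twist":[0,0,0],"grip":-1},{"translation":[0,-7.9,-1.3],"twist":[0,0,0],"grip":-1},{"translation":[0,-8,-0.9],"twist":[0,0,0],"grip":-1},{"translation":[0,-8,-0.5],"twist":[0,0,0],"grip":-1},{"translation":[0,-8,-0.1],"twist":[0,0,0],"grip":-1},{"translation":[0,-8,0.2],"twist":[0,0,0],"grip":-1},{"translation":[0,-8,0.7],"twist":[0,0,0],"grip":-1}]'; python3 bar.py -18 -30 235
```

```text
t: 21.45
tool_pos: [0.5812, -0.1329, 0.2364]
orientation: [1.961, 2.45, 0.001]
force: [3.4, -0.1, -5.3]
opening: 0.0129
tester [-24.2 -30.7] shift [0.7 6.2 1.4] twist [0.003 0.002 0.001]
```

```bash
python3 arc.py 0.53 20 0.071
```

```text
0.6 tool y -11.5 tool z 2.2 -> x -36 tcp z 232
0.67 tool y -11.3 tool z 3.0 -> x -47 tcp z 229
0.74 tool y -11.1 tool z 3.8 -> x -59 tcp z 225
0.81 tool y -10.8 tool z 4.5 -> x -69 tcp z 221
0.88 tool y -10.4 tool z 5.3 -> x -80 tcp z 215
0.96 tool y -10.0 tool z 6.0 -> x -90 tcp z 209
1.03 tool y -9.6 tool z 6.7 -> x -99 tcp z 203
1.1 tool y -9.1 tool z 7.4 -> x -109 tcp z 195
1.17 tool y -8.5 tool z 8.0 -> x -117 tcp z 187
1.24 tool y -8.0 tool z 8.6 -> x -125 tcp z 179
1.31 tool y -7.3 tool z 9.1 -> x -132 tcp z 170
1.38 tool y -6.7 tool z 9.6 -> x -139 tcp z 160
1.45 tool y -6.0 tool z 10.1 -> x -145 tcp z 150
1.52 tool y -5.2 tool z 10.5 -> x -150 tcp z 139
1.6 tool y -4.5 tool z 10.8 -> x -155 tcp z 128
1.67 tool y -3.7 tool z 11.1 -> x -158 tcp z 117
1.74 tool y -2.9 tool z 11.4 -> x -161 tcp z 106
1.81 tool y -2.1 tool z 11.5 -> x -163 tcp z 94
1.88 tool y -1.3 tool z 11.6 -> x -165 tcp z 83
1.95 tool y -0.4 tool z 11.7 -> x -165 tcp z 71
```

```bash
python3 -m pendant '[{"translation":[0,-11,2.2],"twist":[0,0,0],"grip":-1},{"translation":[0,-11,3],"twist":[0,0,0],"grip":-1},{"translation":[0,-11,3.8],"twist":[0,0,0],"grip":-1},{"translation":[0,-10.7,4.5],"twist":[0,0,0],"grip":-1},{"translation":[0,-10.3,5.3],"twist":[0,0,0],"grip":-1},{"translation":[0,-10,6],"twist":[0,0,0],"grip":-1},{"translation":[0,-9.5,6.7],"twist":[0,0,0],"grip":-1},{"translation":[0,-9,7.4],"twist":[0,0,0],"grip":-1},{"translation":[0,-8.5,8],"twist":[0,0,0],"grip":-1},{"translation":[0,-8,8.6],"twist":[0,0,0],"grip":-1}]'; python3 bar.py -125 -30 181
```

```text
t: 22.45
tool_pos: [0.4853, -0.1547, 0.1832]
orientation: [1.949, 2.439, 0.021]
force: [4.3, 2.0, -0.2]
opening: 0.0133
tester [-122.5  -31. ] shift [ 1.  -2.5  2.2] twist [0.022 0.007 0.003]
```

```bash
python3 -m pendant '[{"translation":[0,-8,9.3],"twist":[0.01,0.004,0.003],"grip":-1},{"translation":[0,-7.2,9.6],"twist":[0.01,0.003,0],"grip":-1},{"translation":[0,-6.2,10],"twist":[0,0,0],"grip":-1},{"translation":[0,-5.4,10.4],"twist":[0,0,0],"grip":-1},{"translation":[0,-4.6,10.7],"twist":[0,0,0],"grip":-1},{"translation":[0,-3.8,11],"twist":[0,0,0],"grip":-1},{"translation":[0,-3,11],"twist":[0,0,0],"grip":-1},{"translation":[0,-2.2,11],"twist":[0,0,0],"grip":-1},{"translation":[0,-1.5,5],"twist":[0,0,0],"grip":-1},{"translation":[0,0,0],"twist":[0,0,0],"grip":-1}]'; python3 bar.py -165 -30 73
```

```text
t: 23.45
tool_pos: [0.445, -0.1637, 0.0915]
orientation: [1.96, 2.445, 0.012]
force: [1.0, 1.8, 4.7]
opening: 0.0133
tester [-163.8  -31. ] shift [ 1.  -1.4 18.5] twist [ 0.011  0.001 -0.001]
```

```bash
python3 -m pendant '[{"translation":[0,-0.7,4],"twist":[0.005,0,0],"grip":-1},{"translation":[0,-0.5,4],"twist":[0.005,0,0],"grip":-1},{"translation":[0,0,4],"twist":[0,0,0],"grip":-1},{"translation":[0,0,2],"twist":[0,0,0],"grip":-1},{"translation":[0,0,2],"twist":[0,0,0],"grip":-1},{"translation":[0,0,1],"twist":[0,0,0],"grip":-1},{"translation":[0,0,1],"twist":[0,0,0],"grip":-1},{"translation":[0,0,1],"twist":[0,0,0],"grip":-1},{"translation":[0,0,1],"twist":[0,0,0],"grip":-1},{"translation":[0,0,1],"twist":[0,0,0],"grip":-1}]'; python3 bar.py -165 -30 73
```

```text
t: 24.45
tool_pos: [0.444, -0.1642, 0.0716]
orientation: [1.963, 2.453, -0.003]
force: [-5.2, 5.4, 18.9]
opening: 0.013
tester [-164.9  -31.3] shift [ 1.3 -0.1 -1.4] twist [-0.001  0.001  0.001]
```

```bash
python3 -m pendant '[{"translation":[0,0,1],"twist":[0,0,0],"grip":-1},{"translation":[0,0,1],"twist":[0,0,0],"grip":-1},{"translation":[0,0,1],"twist":[0,0,0],"grip":-1},{"translation":[0,0,1],"twist":[0,0,0],"grip":-1},{"translation":[0,0,0.5],"twist":[0,0,0],"grip":-1},{"translation":[0,0,0.5],"twist":[0,0,0],"grip":-1},{"translation":[0,0,0.5],"twist":[0,0,0],"grip":-1},{"translation":[0,0,0.5],"twist":[0,0,0],"grip":-1},{"translation":[0,0,0.5],"twist":[0,0,0],"grip":-1},{"translation":[0,0,0.5],"twist":[0,0,0],"grip":-1}]'; python3 bar.py -165 -30 73;  python3 - <<'E'
from h import *
p,d,i=cam('wrist');P=cloud(d,i).reshape(-1,3);p3,d3,i3=cam('scene');Q=cloud(d3,i3).reshape(-1,3)
save('w6.png',np.hstack([cv2.resize(p,(480,360))[:,:],cv2.resize(p3[170:262,155:255],(391,360))[:,:320]]))
ex=np.array([np.cos(.22),np.sin(.22)]);ey=np.array([-ex[1],ex[0]]);piv=np.array([.5005,-.1195])+.1*ex;B=np.array([ex,ey])
L=np.c_[(P[:,:2]-piv)@B.T,P[:,2]]
for a,b in[(-.15,-.12),(-.12,-.09),(-.09,-.06),(-.06,-.03)]:
    X=L[(L[:,0]>a)&(L[:,0]<b)&(abs(L[:,1])<.005)&(L[:,2]>.085)&(L[:,2]<.12)];print('arm top',a,len(X),np.median(X[:,2]).round(4) if len(X) else'')
X=L[(abs(L[:,0]+.165)<.015)&(L[:,1]>.01)&(L[:,1]<.06)&(L[:,2]>.08)&(L[:,2]<.12)];print('bar top (97)',len(X),np.percentile(X[:,2],[50,80,95]) if len(X) else'')
print(robot.read_state()['force'],robot.read_state()['t'])
E
```

```text
t: 25.45
tool_pos: [0.4439, -0.1641, 0.0723]
orientation: [-1.959, -2.452, 0.007]
force: [-3.4, 5.0, 13.8]
opening: 0.013
tester [-165.   -31.2] shift [ 1.2 -0.  -0.7] twist [-0.005  0.     0.003]
arm top -0.15 1198 0.0955
arm top -0.12 1258 0.0973
arm top -0.09 1171 0.0956
arm top -0.06 823 0.0956
bar top (97) 3297 [0.09533207 0.0962501  0.09693919]
[-1.70604401  4.46356226 13.10195318] 25.55
```

View pics/w6.png

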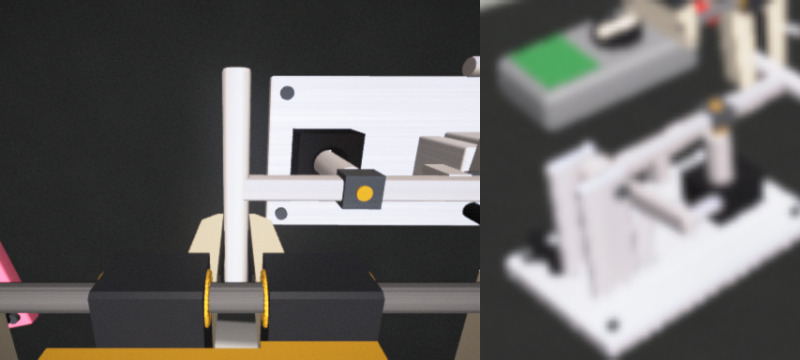

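The arm's top reads 95.6 mm along its whole length against 96 mm when level, with the foot on the upright cell. I'll hold slightly firmer, check, and hand in.

```bash
python3 -m pendant '[{"translation":[0,0,1],"twist":[0,0,0],"grip":-1},{"translation":[0,0,1],"twist":[0,0,0],"grip":-1},{"translation":[0,0,1.5],"twist":[0,0,0],"grip":-1},{"translation":[0,0,1.5],"twist":[0,0,0],"grip":-1},{"translation":[0,0,1.5],"twist":[0,0,0],"grip":-1},{"translation":[0,0,1.5],"twist":[0,0,0],"grip":-1},{"translation":[0,0,1.5],"twist":[0,0,0],"grip":-1},{"translation":[0,0,1.5],"twist":[0,0,0],"grip":-1},{"translation":[0,0,1.5],"twist":[0,0,0],"grip":-1},{"translation":[0,0,1.5],"twist":[0,0,0],"grip":-1}]'; python3 - <<'E'
from h import *
F=[]
for k in range(6):
    p,d,i=cam('top');t,r,s=tool();F.append((round(s['t'],2),round(t[2]*1000,1),np.round(s['force'],1).tolist()))
print(F)
P=cloud(d,i).reshape(-1,3)
for n,c,lo,hi in[('fat',(.523,.312),.04,.06),('flux',(.4455,.209),.045,.07)]:
    X=P[(np.hypot(*(P[:,:2]-c).T)<.03)&(P[:,2]>lo)&(P[:,2]<hi)];print(n,X.mean(0).round(3))
E
```

```text
t: 26.55
tool_pos: [0.444, -0.1643, 0.0707]
orientation: [-1.954, -2.452, 0.011]
force: [-8.1, 7.4, 24.1]
opening: 0.0128
[(26.6, np.float64(70.7), [-7.2, 6.7, 24.3]), (26.65, np.float64(70.7), [-7.0, 7.3, 24.4]), (26.7, np.float64(70.7), [-7.5, 7.9, 24.8]), (26.75, np.float64(70.7), [-8.2, 7.7, 23.9]), (26.8, np.float64(70.7), [-8.1, 7.2, 23.0]), (26.85, np.float64(70.7), [-8.8, 7.6, 24.5])]
fat [0.523 0.314 0.049]
flux [0.446 0.21  0.06 ]
```

Steady at about 24 N, well over the 9 N of spring and below 40 N, with the bystanders unmoved. Handing in.

```bash
python3 -c "
from plant import robot
print(robot.close_job())"
```

```text
the job is handed in; nothing more can be done
None
```

I stood the slim cell in the tester's well and let go of it. I then flipped the safety catch over to the +y side, pulled the lever down by its crossbar, and handed the job in at about 27 s with the lever still held down.

- **Cell:** its top measured about 77 mm above the bench after release, which is the fully seated height, and it stood upright with the cap up.
- **Catch:** it lay flat to the +y side in both the wrist and scene pictures before I touched the lever.
- **Lever:** the arm's top read about 95.6 mm (one stretch 97.3 mm) along its length, against 96 mm for level. The foot was on the cell. The hold was steady at about 24 N upward on the tool, and the height did not change over the last readings.
- **Other things:** the fat cell and flux jar were within 2 mm of where they started. I did not re-measure the meter and screwdriver at the end, but the arm went nowhere near them.
- **Small disagreements:** the camera estimates of the well differed by about 1 mm, and the cell still went in without noticeable force. When I eased the push before the final press, the tool rose about 0.7 mm. I then pressed a little harder, and it came down 1.6 mm and stayed there.

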